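# Open the iris of the inspection light, then stop it down to the long mark

## Task

On the round inspection-light base, push the iris lever round with the fingertips all the way to the square stop block, so that the iris is fully open, then push it back round until its pointer lines up with the one long mark on the scale, and move clear. The iris ring only rests in its seat: do not lift it out, and do not disturb the circuit board lying on the glass or the spool, tin and cutters around the base.

Things in the scene. Friction and masses are not known exactly. Their poses are not given: they have to be found in the camera images.
- light_base: Black round light base, fixed, 212 mm across, 30 mm high, on it a steel drum 118 mm across whose top (with a glass window) is 40 mm above the underside. Origin: centre of the underside, on the ring's vertical turning axis, 4 mm above the bench (it stands on a 4 mm mat). Yaw varies. The lever points along the base's +x axis at joint iris = 1.1.
- iris (a joint): Angle (rad) of iris ring and lever about the base's axis, counter-clockwise positive from above: 0 = closed, lever at the thin pin; 2.2 = fully open, lever against the square stop block. Aluminium ring, 92 mm across, 10 mm high; stays where it is left; about 2 N at the knob turns it. Ring and lever (0.4 kg) merely rest in the seat and could be lifted out.
- lever_knob (a point): Top centre of the lever's upright black knob, a 12 mm diameter post 80 mm from the turning axis. Lever arm: 8 mm wide, from the ring to 88 mm radius, top 49.5 mm above the base's underside; the post rises from it to 80.5 mm, so 31 mm stand free. x axis: outwards along the lever.
- pointer_tip (a point): Outer end of the lever's narrow pointer (3 mm wide), 98 mm from the turning axis, about 5.5 mm above the scale. Its x axis points outwards along the lever.
- long_mark (a point): Middle of the one long dark mark (41 x 5 mm, radial, from 70 to 111 mm radius; this point at 90.5 mm) on top of the fixed aluminium scale disc, 224 mm across, 36 mm above the base's underside. Twelve short marks (9 x 2 mm) 0.2 rad apart, six each side. x axis: outwards. The disc is turned anew each time; the mark lies at joint iris 0.55 to 1.45.
- open_stop (a point): Top centre of the square steel stop block at the open end of the lever's travel: 14 x 14 mm, standing 22 mm above the drum, centred 52 mm from the turning axis, top 62 mm above the base's underside. A thin round pin (6 mm diameter, 17 mm high, same radius) marks the closed end.
- board: Small green circuit board, 36 x 26 mm, 7 mm high with its parts, lying loose on the window inside the ring. Origin: centre of the underside. Not to be disturbed.
- spool: Solder spool standing upright, 62 mm diameter, 66 mm high, loose. Origin: centre of the underside. Not to be disturbed.
- tin: White round flux tin, 62 mm diameter, 23 mm high, loose. Origin: centre of the underside. Not to be disturbed.
- cutters: Small side cutters with blue handles lying flat, 120 mm long, 56 mm wide, 12 mm high, loose. Origin near the pivot, on the underside; x axis towards the jaws. Not to be disturbed.

How it is judged:
On the way, in this order (a step that is already met when the one before it is completed fails the run):
1. the lever stands at the square stop block, iris fully open (value of joint iris above 2.14 rad), for 0.1 s.
2. the lever's pointer has been brought back to the long mark (angle between the x axis of pointer_tip and the x axis of long_mark, either way round below 0.05 rad), for 0.2 s.
At the end, for the whole second after the job is handed in: The pointer is within 0.05 rad (about 5 mm at its tip) of the long mark and at rest, after the lever was at the open stop (within 0.06 rad); the ring lies in its seat; board, spool, tin and cutters are within 15 mm of where they were (angle between the x axis of pointer_tip and the x axis of long_mark, either way round below 0.05 rad and velocity of joint iris between -0.02 and 0.02 rad/s and height (world z) of lever_knob below 0.0925 m and distance of each of board, spool, tin, cutters from where it was at the start of the episode below 0.015 m); the robot touches nothing.
It fails at once if the iris ring is lifted more than 8 mm out of its seat (height (world z) of lever_knob above 0.0925 m).
It fails at once if the circuit board, spool, tin or cutters are moved more than 15 mm (distance of any of board, spool, tin, cutters from where it was at the start of the episode above 0.015 m).
It fails at once if the circuit board, spool, tin or cutters are tipped (angle between any of board, spool, tin, cutters's own z axis and vertical above 0.3 rad).
It also fails if it takes over 64 s, if anything falls off the work surface, if the arm or the gripper's body presses on something with over 40 N, if the wrist force passes 120 N, or if a joint passes its speed limit or range.

## Robot

A 6-joint arm with a two-finger parallel gripper is mounted at the origin on the work surface. World frame = base frame: x ahead of the robot, y to its left, z up, the work surface at z = 0. Lengths are in m, angles in rad, forces in N, time in s.
With the tool pointing down it reaches from about 0.35 to 0.975 m from the base axis. Payload 4.9 kg.
Tool frame: the origin (TCP) lies midway between the tips of the shut fingers; the grasp point (between the pads) lies behind it (manip.tcp_to_grasp is the z of the grasp point in the tool frame, in m); z points along the fingers, y is the direction in which the jaws open and shut (so a half turn about z gives the same grasp; the last joint's range is limited). The gripper opens to 85 mm and grips with 20 to 120 N. Pads are 22 mm wide; open, the fingers measure 114 mm over their backs; the gripper's body (76 mm by 85 mm) begins 54 mm behind the grasp point. The pads swing forward as they close: fully open they stand 13 mm farther back than shut.
Start: joints at [-1.397, 0.053, 1.613, -0, 1.476, -0.119], TCP at [0.18, -0.598, 0.231] pointing down, gripper open.
Joint ranges: [-3.01, 3.01], [-1.01, 2.22], [0.06, 2.58], [-1.02, 4.17], [0.09, 2.62], [-3.14, 3.14]. Speed limits (rad/s): [2.57, 2.57, 3.14, 3.14, 3.14, 3.14].

## Interface

Orientations are given as a unit quaternion [w, x, y, z].
In Python, from plant import status, vision, order, regions_of, manip gives the robot as it stands. The module is installed in compiled form; this text tells all that it offers.
- The arm moves only by the shell command python3 -m crank 'ROWS'. ROWS is JSON, one flat list of numbers, 5 for each row, row after row: the shift along the tool's x, y, z in mm, then the turn about the tool's z in degrees, then the opening in per cent of the stroke, from 0 (shut) to 100 (fully open). In form: [tx, ty, tz, yaw, fingers, tx, ty, tz, yaw, fingers, ...]. A call has exactly 10 rows; each row is the pose to reach, as a shift and turn from the pose commanded when the call began, along the tool's axes at that moment; what a row does not reach only later rows make up. A row lasts 1/10 s, in which the tool goes at most 50 mm and 8.59 degrees, less where a joint would pass 70% of its speed; a pose out of reach is approached as far as the arm can. A call with a gripper value outside its range is refused whole. The fingers move at their own pace and stop on an object; the grip force is fixed at half the most. Time passes only in rows, so rows that repeat a pose let the fingers close, or fill a call up. It gives the time, the measured TCP pose, the force and the opening at its end, in the units of the state.
- status.state(): the state, without advancing time (a new reading comes with each control period).
- vision.grab_frame(name): name is "side" or "top" or "wrist"; returns (picture, depth): 420x560x3 uint8, red, green, blue; 420x560 float32, m along the optical axis (not along the pixel's ray), 0 where there is no reading.
- vision.get_calibration(name): a dict with "camera_matrix" (3x3 intrinsics, pixels), "k1" (the pictures are not rectified: a ray, as slopes to the right and down, at radius r is drawn at 1 + k1 r^2 times it, then the intrinsics apply), "R" (3x3) and "t" (3): a world point X has camera coordinates R X + t. Camera axes: x right, y down, z forward; pixel columns grow to the right and rows downward; lengths in m; the calibration is good to about 2 mm. A picture is of the moment at which its call begins: read the wrist's pose just before it. get_calibration takes no time and is no camera call; for the wrist camera it gives the pose at the moment of the call.
- order.job_done(): hands the job in, once; it reports no verdict.
Trained networks look in the newest picture that a camera, given by its name, has taken for a name from the list of things; names that differ only in an ending like _2 or _b are one class to them, and where a whole thing is asked for, a point or a joint stands for the part that bears it (a point fixed in the world has none). Each returns a list of dicts, best first, with "confidence" (0 to 1); they miss things now and then, are a little off and sometimes report something else, mostly with a low value. They report only what shows in the picture. A call takes as long as a camera call.
- regions_of(camera, name): "region" (420x560 bool, what is visible of it) and "extent" ([centre column, centre row, width, height] in pixels, round what is visible of it).
The state is a dict: "time": time; "joint_pos": joint angles; "joint_vel": joint speeds; "joint_efforts": joint torques, N m; "tool_pos": TCP position; "tool_rot": TCP orientation; "contact_force": force on the tool from outside, world axes, zero at the start; "ft_torque": the same for the moment, N m; "gripper_width": opening from 0.0 (shut) to 1.0 (fully open).
Only numpy, scipy, OpenCV 4.12 (cv2) and the standard library are available. Lean on these libraries where they do the work, as an engineer would, in place of code of your own. Each camera call takes 0.05 s, during which the arm holds its last target. There are 200 camera calls.

## Working session

There is one attempt and no reset: what is moved stays moved. The work goes in short steps, Python scripts to look and compute and a shell command to move; the robot and the scene stay as the last step left them, time stands still between calls to the robot, and variables do not carry over. Pictures are saved under pics/ and viewed, on a budget of 10 in all, crops included, one or two more only if the job needs it, and the job is handed in when it is done.

```bash
mkdir -p pics; cat > h.py <<'E'
import numpy as np, cv2
from plant import status, vision, order, regions_of, manip
def grab(n):
    cal=vision.get_calibration(n); p,d=vision.grab_frame(n); return p,d,cal
def world(cal,u,v,z=None,depth=None):
    K=np.array(cal["camera_matrix"]);R=np.array(cal["R"]);t=np.array(cal["t"])
    xd=np.array([(u-K[0,2])/K[0,0],(v-K[1,2])/K[1,1]]);x=xd.copy()
    for _ in range(20): x=xd/(1+cal["k1"]*(x@x))
    r=np.array([x[0],x[1],1.]); C=-R.T@t; w=R.T@r
    s=depth if z is None else (z-C[2])/w[2]
    return C+s*w
def project(cal,X):
    K=np.array(cal["camera_matrix"]);c=np.array(cal["R"])@np.array(X)+np.array(cal["t"])
    x=c[:2]/c[2];x=x*(1+cal["k1"]*(x@x));return K[0,0]*x[0]+K[0,2],K[1,1]*x[1]+K[1,2]
E
python3 - <<'E'
from h import *
ims=[]
for n in("top","side"):
    p,d,cal=grab(n);cv2.imwrite(f"pics/{n}0.png",p[:,:,::-1])
    print(n,np.round(-np.array(cal["R"]).T@np.array(cal["t"]),3))
    for o in("light_base","lever_knob","pointer_tip","board","spool","tin","cutters"):
        for r in regions_of(n,o)[:2]:
            m=r["region"];v,u=np.nonzero(m);dd=np.median(d[m])
            print(o,round(r["confidence"],2),np.round(r["extent"]),m.sum(),np.round(world(cal,u.mean(),v.mean(),depth=dd),3))
print(status.state(),manip.tcp_to_grasp)
E
```

```text
top [ 0.443 -0.013  1.182]
light_base 0.97 [314. 230.  60.  53.] 1951 [ 0.578 -0.083  0.049]
lever_knob 0.6 [311. 229.  50.  45.] 753 [ 0.579 -0.081  0.053]
pointer_tip 0.88 [317. 228.  51.  43.] 638 [ 0.577 -0.085  0.052]
board 0.74 [319. 231.  18.  18.] 158 [ 0.577 -0.089  0.049]
spool 0.59 [145. 227.  37.  28.] 697 [0.574 0.309 0.069]
spool 0.58 [315. 227.  50.  46.] 654 [ 0.581 -0.078  0.052]
tin 0.87 [425. 250.  28.  24.] 543 [ 0.54  -0.332  0.028]
cutters 0.75 [288. 154.  21.  47.] 441 [ 0.767 -0.006  0.016]
cutters 0.44 [312. 228.  51.  47.] 792 [ 0.581 -0.078  0.052]
side [ 0.355 -0.508  0.745]
light_base 0.98 [292. 258.  73. 101.] 2358 [ 0.572 -0.095  0.045]
lever_knob 0.77 [296. 241.  43.  65.] 635 [ 0.584 -0.077  0.048]
pointer_tip 0.94 [297. 240.  44.  66.] 817 [ 0.581 -0.073  0.046]
pointer_tip 0.3 [296. 258.  67. 100.] 2459 [ 0.571 -0.095  0.045]
board 0.58 [295. 253.  17.  11.] 172 [ 0.576 -0.09   0.047]
spool 0.67 [230. 136.  30.  37.] 685 [0.573 0.307 0.048]
tin 0.94 [340. 380.  35.  42.] 1172 [ 0.538 -0.337  0.026]
tin 0.57 [354. 203.  52.  26.] 455 [ 0.764 -0.01   0.016]
cutters 0.85 [356. 204.  53.  23.] 424 [ 0.759 -0.009  0.016]
cutters 0.71 [296. 242.  42.  64.] 663 [ 0.575 -0.087  0.056]
{'time': 0.8, 'joint_pos': array([-1.39697202e+00,  5.26625058e-02,  1.61286883e+00, -3.03828704e-05,
        1.47601117e+00, -1.18971266e-01]), 'joint_vel': array([-0.00057389,  0.00129903, -0.00118939, -0.00097503,  0.00050976,
        0.00119824]), 'joint_efforts': array([-1.00687863e-03, -3.93644679e+01, -3.70443535e+01, -3.55565680e-04,
        2.90841208e-04, -3.32475406e-05]), 'tool_pos': array([ 0.18040154, -0.59838843,  0.23134548]), 'tool_rot': array([ 2.54782869e-05,  9.89302760e-01,  1.45876827e-01, -1.44300144e-05]), 'contact_force': array([-0.67705678,  0.39574115,  0.89891425]), 'ft_torque': array([ 0.03322869,  0.00778596, -0.00110713]), 'gripper_width': 1.0003737247375883} -0.0187
```

View pics/top0.png

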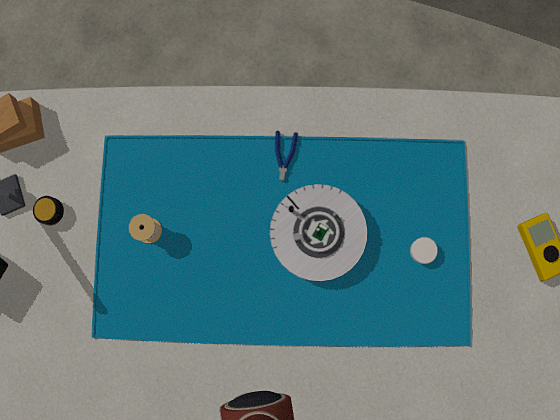

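View pics/side0.png

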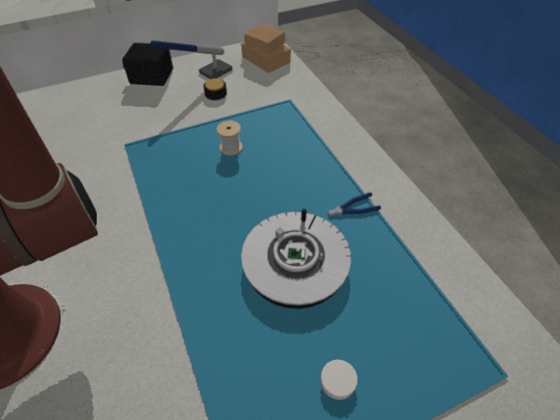

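The top view shows the base near (318,232), the knob near (291,208), a dark line near (293,200), and the tin, spool and cutters well away from it. I'll measure the disc and look at an enlarged crop.

```bash
python3 - <<'E'
from h import *
out=[]
for n,(u0,v0) in(("top",(260,175)),("side",(230,200))):
    p=cv2.imread(f"pics/{n}0.png");cal=vision.get_calibration(n)
    hsv=cv2.cvtColor(p,cv2.COLOR_BGR2HSV);m=((hsv[:,:,1]<70)&(hsv[:,:,2]>90)).astype(np.uint8)
    m2=np.zeros_like(m);m2[v0:v0+120,u0:u0+125]=m[v0:v0+120,u0:u0+125]
    c=max(cv2.findContours(m2,0,2)[0],key=cv2.contourArea);h=cv2.convexHull(c)[:,0]
    W=np.array([world(cal,*q,z=.040) for q in h])[:,:2]
    A=np.c_[2*W,np.ones(len(W))];s=np.linalg.lstsq(A,(W**2).sum(1),rcond=None)[0]
    print(n,s[:2],np.sqrt(s[2]+s[0]**2+s[1]**2))
    out.append(cv2.resize(p[v0:v0+120,u0:u0+125],(400,384),interpolation=cv2.INTER_CUBIC))
cv2.imwrite("pics/crop1.png",np.hstack(out))
E
```

```text
top [ 0.57705507 -0.08608349] 0.11176923054173775
side [ 0.5769068  -0.08528065] 0.11253501370333842
```

View pics/crop1.png

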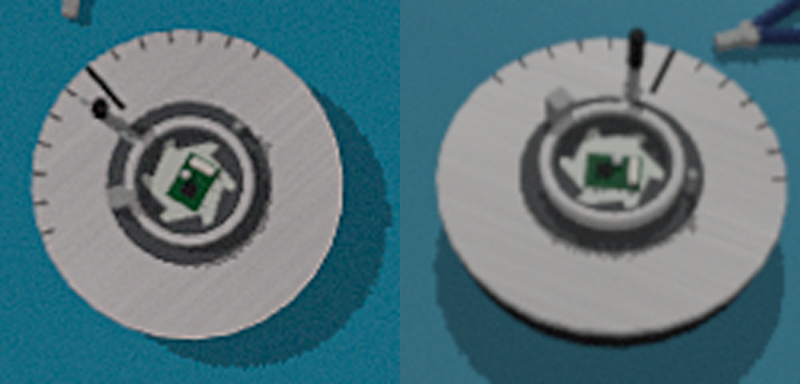

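The crop shows the knob at about (100,108), the long mark from (88,68) to (123,108), the stop block at about (120,197), and the pin at about (238,124). I'll turn these into angles.

```bash
python3 - <<'E'
from h import *
c=np.array([.577,-.0857])
for n,pts in(("top",dict(mark_o=(88,68,.04),mark_i=(123,108,.04),knob=(99,106,.0845),block=(120,190,.066),pin=(238,122,.061))),
             ("side",dict(mark_o=(674-400,50,.04),mark_i=(653-400,92,.04),knob=(637-400,33,.0845),block=(558-400,98,.066),pin=(692-400,174,.061)))):
    cal=vision.get_calibration(n);o=(260,175) if n=="top" else (230,200)
    for k,(a,b,z) in pts.items():
        w=world(cal,a/3.2+o[0],b/3.2+o[1],z=z)[:2]-c
        print(n,k,round(np.hypot(*w),4),"ang",round(np.arctan2(w[1],w[0]),3))
    for nm in ("cutters","spool","tin"): pass
q=status.state()["tool_rot"];from scipy.spatial.transform import Rotation as R
print(R.from_quat([*q[1:],q[0]]).as_matrix().round(3))
E
```

```text
top mark_o 0.1083 ang 0.722
top mark_i 0.0695 ang 0.719
top knob 0.0785 ang 0.942
top block 0.0488 ang 1.779
top pin 0.0535 ang -0.719
side mark_o 0.1113 ang 0.719
side mark_i 0.0715 ang 0.712
side knob 0.0813 ang 0.922
side block 0.0522 ang 1.841
side pin 0.0521 ang -0.721
[[ 0.957  0.289 -0.   ]
 [ 0.289 -0.957 -0.   ]
 [-0.     0.    -1.   ]]
```

```bash
python3 -m crank '[36,-26,5,-4,45, 72,-51,10,-8,45, 108,-77,15,-12,45, 145,-103,20,-16,45, 180,-128,25,-20,45, 216,-154,30,-24,45, 252,-180,35,-28,45, 288,-206,40,-32,45, 325,-232,45,-35,45, 360,-258,50,-37,45]'
python3 - <<'E'
from h import *
from scipy.spatial.transform import Rotation as R
s=status.state();q=s["tool_rot"];M=R.from_quat([*q[1:],q[0]]).as_matrix()
print(s["tool_pos"],np.arctan2(M[1,0],M[0,0]),s["gripper_width"])
print(1000*M.T@(np.array([.6259,-.0199,.15])-s["tool_pos"]))
E
```

```text
time: 1.8
tool_pos: [0.4516, -0.2459, 0.1815]
tool_rot: [0.0, 0.891, 0.453, 0.0]
contact_force: [0.7, -1.5, 0.7]
gripper_width: 0.449
[ 0.45161691 -0.24587232  0.18148234] 0.940407682412153 0.4494689530833994
[285.27175113   7.55174183  31.49956822]
```

```bash
python3 -m crank '[40,1,4,0,45, 80,2,8,0,45, 120,3,12,0,45, 160,4,16,0,45, 200,5,20,0,45, 235,6,25,0,45, 265,7,30,0,45, 285,7.5,31.5,0.5,45, 285,7.5,31.5,0.5,45, 285,7.5,31.5,0.5,45]'
cat >> h.py <<'E'
from scipy.spatial.transform import Rotation as R
def tool():
    s=status.state();q=s["tool_rot"];M=R.from_quat([*q[1:],q[0]]).as_matrix()
    return np.array(s["tool_pos"]),M,np.arctan2(M[1,0],M[0,0])
C=np.array([.577,-.0857])
E
python3 - <<'E'
from h import *
P,M,a=tool();print(P,a)
p,d,cal=grab("wrist");o=p.copy()
for r,z in((.08,.0845),(.09,.04)):
    th=.932 if r==.08 else .718
    u=project(cal,[*(C+r*np.array([np.cos(th),np.sin(th)])),z]);cv2.circle(o,tuple(int(round(x)) for x in u),4,(255,0,0),1)
cv2.circle(o,tuple(int(round(x)) for x in project(cal,P)),3,(255,0,255),1)
cv2.imwrite("pics/w1.png",o[:,:,::-1]);np.save("w1.npy",p)
E
```

```text
time: 2.8
tool_pos: [0.6249, -0.022, 0.1497]
tool_rot: [0.0, 0.894, 0.449, -0.0]
contact_force: [0.1, -0.9, -0.6]
gripper_width: 0.451
[ 0.62494438 -0.02199392  0.14971524] 0.9306716507883828
```

View pics/w1.png

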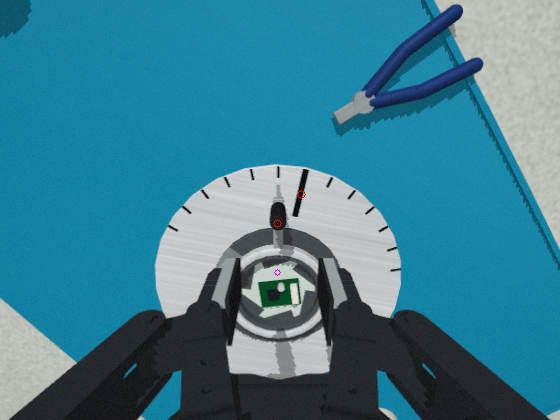

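```bash
python3 -m crank '[0,0,15,0,45, 0,0,30,0,45, 0,0,45,0,45, 0,0,60,0,45, 0,0,70,0,45, 0,0,80,0,45, 0,0,88,0,45, 0,0,92,0,45, 0,0,92,0,45, 0,0,92,0,45]'
python3 - <<'E'
from h import *
P,M,a=tool();w=P[:2]-C;print(P,a,np.hypot(*w),np.arctan2(w[1],w[0]))
p,d,cal=grab("wrist");cv2.imwrite("pics/w2.png",p[:,:,::-1])
for f in np.radians(np.arange(4.5,46,4.5)): print(np.round([1000*.082*(np.cos(f)-1),-82*np.sin(f),-np.degrees(f)],1))
E
```

```text
time: 3.85
tool_pos: [0.6255, -0.022, 0.0583]
tool_rot: [0.0, 0.894, 0.448, 0.0]
contact_force: [0.6, -0.9, 0.5]
gripper_width: 0.452
[ 0.62550883 -0.02201545  0.05832826] 0.9299454318130891 0.08005516017383425 0.9198461739736955
[-0.3 -6.4 -4.5]
[ -1.  -12.8  -9. ]
[ -2.3 -19.1 -13.5]
[ -4.  -25.3 -18. ]
[ -6.2 -31.4 -22.5]
[ -8.9 -37.2 -27. ]
[-12.1 -42.8 -31.5]
[-15.7 -48.2 -36. ]
[-19.6 -53.3 -40.5]
[-24. -58. -45.]
```

View pics/w2.png

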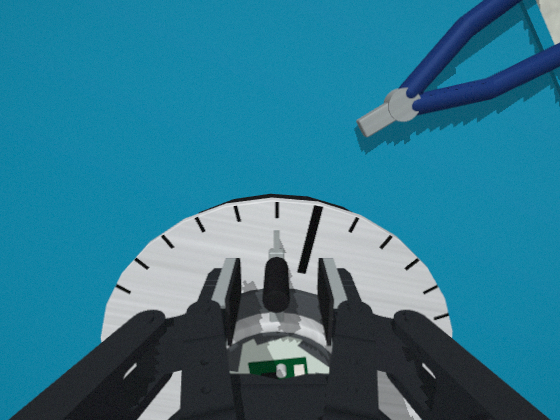

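The knob stands centred between the fingertips at about (277,285). Next I sweep it counter-clockwise at about 83 mm radius.

```bash
python3 -m crank '[2.5,-6.5,0,-4.5,45, 2,-13,0,-9,45, 0.7,-19.4,0,-13.5,45, -1,-25.6,0,-18,45, -3.3,-31.8,0,-22.5,45, -6,-37.7,0,-27,45, -9.2,-43.4,0,-31.5,45, -12.9,-48.8,0,-36,45, -16.9,-53.9,0,-40.5,45, -21.3,-58.7,0,-45,45]'
python3 - <<'E'
from h import *
P,M,a=tool();w=P[:2]-C;print(a,np.hypot(*w),np.arctan2(w[1],w[0]),status.state()["contact_force"],M.T@status.state()["contact_force"])
E
```

```text
time: 4.9
tool_pos: [0.5665, -0.0034, 0.059]
tool_rot: [0.001, 0.653, 0.757, 0.002]
contact_force: [3.4, 2.1, -1.1]
gripper_width: 0.453
1.7185730861109065 0.08292461467676558 1.6980362908316267 [ 3.3761614   2.12141652 -1.14284687] [1.60088207 3.64709621 1.15794588]
```

```bash
python3 -m crank '[0,-1.4,0,-1,45, 0,-2.9,0,-2,45, 0,-4.3,0,-3,45, -0.2,-5.8,0,-4,45, -0.3,-7.2,0,-5,45, -0.3,-7.2,0,-5,45, -0.3,-7.2,0,-5,45, -0.3,-7.2,0,-5,45, -0.3,-7.2,0,-5,45, -0.3,-7.2,0,-5,45]'
cat > chk.py <<'E'
from h import *
import sys
P,M,a=tool();w=P[:2]-C;print(a,np.hypot(*w),np.arctan2(w[1],w[0]),M.T@status.state()["contact_force"])
for n in sys.argv[2:]:
    p,d,cal=grab(n);cv2.imwrite(f"pics/{sys.argv[1]}_{n}.png",p[:,:,::-1])
E
python3 chk.py s1 wrist
```

```text
time: 5.9
tool_pos: [0.5591, -0.0054, 0.0583]
tool_rot: [0.001, 0.621, 0.784, 0.001]
contact_force: [4.5, 1.8, 0.4]
gripper_width: 0.451
1.8022711277284158 0.08222391534777301 1.7902313181740475 [ 0.75407565  4.78748175 -0.40222046]
```

View pics/s1_wrist.png

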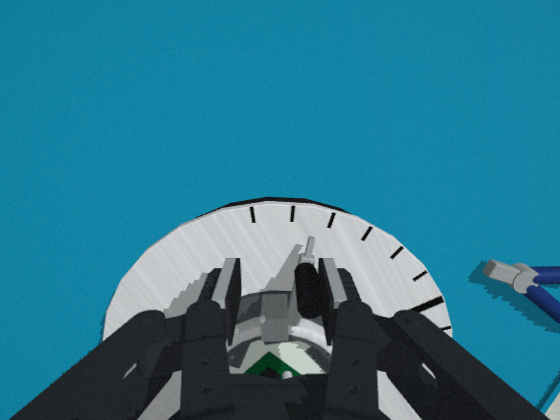

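The knob at about (308,280) is against the right finger, and the lever is close to the block at about (275,320). I'll press on until the force rises.

```bash
python3 -m crank '[0,-0.7,0,-0.5,45, 0,-1.4,0,-1,45, 0,-2.2,0,-1.5,45, 0,-2.9,0,-2,45, -0.1,-3.6,0,-2.5,45, -0.1,-4.3,0,-3,45, -0.1,-4.3,0,-3,45, -0.1,-4.3,0,-3,45, -0.1,-4.3,0,-3,45, -0.1,-4.3,0,-3,45]'
python3 chk.py s2
```

```text
time: 6.95
tool_pos: [0.5583, -0.0066, 0.0594]
tool_rot: [0.004, 0.6, 0.8, 0.003]
contact_force: [15.1, 0.9, -4.0]
gripper_width: 0.453
1.8541483310761817 0.08128727080065999 1.8028791970731377 [-3.37329505 14.70773563  4.13409124]
```

Force jumped to 15 N with less than 1 mm of progress, so the lever is at the stop. I'll confirm by picture.

```bash
python3 chk.py s2 top side; python3 - <<'E'
from h import *
a=cv2.imread("pics/s2_top.png")[175:295,260:385];b=cv2.imread("pics/s2_side.png")[200:320,230:355]
cv2.imwrite("pics/s2.png",cv2.resize(np.hstack([a,b]),(800,384),interpolation=cv2.INTER_CUBIC))
E
```

```text
1.8541483310761817 0.08128727080065999 1.8028791970731377 [-3.37329505 14.70773563  4.13409124]
```

View pics/s2.png

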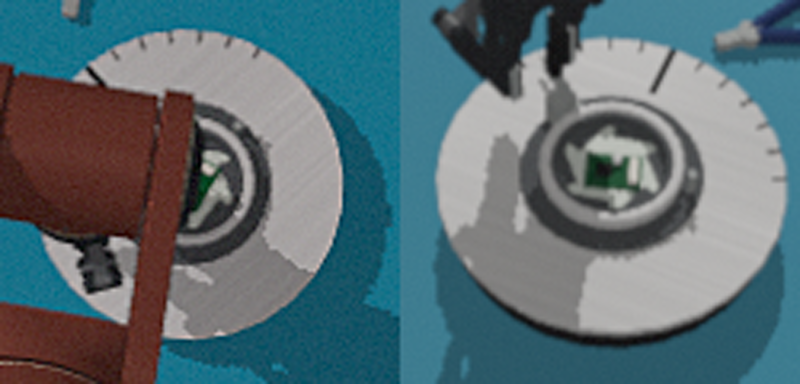

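The lever arm can't be told apart from the block and the board has not moved. Together with the force jump this means fully open, so I sweep back.

```bash
python3 -m crank '[-0.2,5.8,0,4,45, -0.8,11.6,0,8,45, -1.8,17.3,0,12,45, -3.2,22.9,0,16,45, -5,28.4,0,20,45, -7.2,33.8,0,24,45, -9.7,39,0,28,45, -12.6,44,0,32,45, -15.9,48.8,0,36,45, -19.4,53.4,0,40,45]'
python3 chk.py s3
```

```text
time: 8.05
tool_pos: [0.6084, -0.0099, 0.0563]
tool_rot: [-0.002, 0.838, 0.545, -0.003]
contact_force: [-3.4, 0.6, 1.1]
gripper_width: 0.452
1.1538209393516485 0.08204631173841966 1.178187556575652 [-0.80213847 -3.34133014 -1.10855457]
```

```bash
python3 -m crank '[-0.2,5.8,0,4,45, -0.8,11.6,0,8,45, -1.8,17.3,0,12,45, -3.2,22.9,0,16,45, -5,28.4,0,20,45, -6.6,32.4,0,23,45, -8.4,36.4,0,26,45, -9.7,39,0,28,45, -9.7,39,0,28,45, -9.7,39,0,28,45]'
python3 chk.py s4 wrist
```

```text
time: 9.05
tool_pos: [0.641, -0.0345, 0.0565]
tool_rot: [-0.001, 0.945, 0.328, -0.002]
contact_force: [-1.6, 1.4, 0.1]
gripper_width: 0.454
0.66884788862345 0.08196972235409342 0.6747508573633986 [-0.44044856 -2.07223966 -0.04924399]
```

View pics/s4_wrist.png

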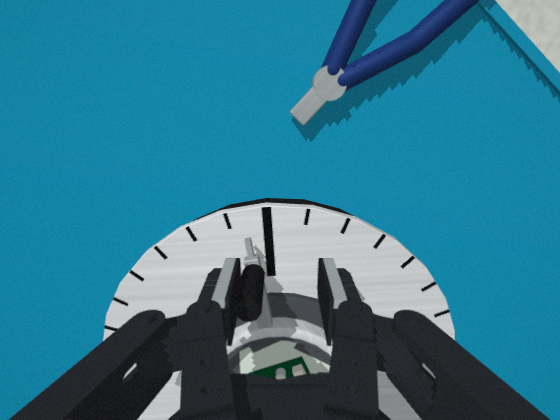

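The knob at about (253,290) is against the left finger, with the pointer tip at about (248,239) and the mark running from (266,207) to (271,275). I'll compute the remaining angle.

```bash
python3 - <<'E'
from h import *
cal=vision.get_calibration("wrist")
def A(u,v,z):
    w=world(cal,u,v,z=z)[:2]-C;return np.hypot(*w).round(4),np.arctan2(w[1],w[0]).round(3)
for k in((248.5,239,.0455),(255,262,.0455),(266.5,208,.04),(270.5,272,.04)):print(k,A(*k))
E
```

```text
(248.5, 239, 0.0455) (np.float64(0.0964), np.float64(0.831))
(255, 262, 0.0455) (np.float64(0.0826), np.float64(0.821))
(266.5, 208, 0.04) (np.float64(0.1106), np.float64(0.725))
(270.5, 272, 0.04) (np.float64(0.0724), np.float64(0.729))
```

```bash
python3 -m crank '[0,1.5,0,1,45, 0,2.9,0,2,45, -0.1,4.3,0,3,45, -0.2,5.8,0,4,45, -0.3,7.2,0,5,45, -0.4,8,0,5.5,45, -0.4,8,0,5.5,45, -0.4,8,0,5.5,45, -0.4,8,0,5.5,45, -0.4,8,0,5.5,45]'
python3 chk.py s5 wrist
```

```text
time: 10.1
tool_pos: [0.6475, -0.0412, 0.0581]
tool_rot: [0.0, 0.959, 0.282, 0.0]
contact_force: [0.1, 0.5, -1.2]
gripper_width: 0.45
0.572126274084543 0.08334353457909394 0.5631420084528185 [ 0.36814378 -0.39228123  1.18443225]
```

View pics/s5_wrist.png

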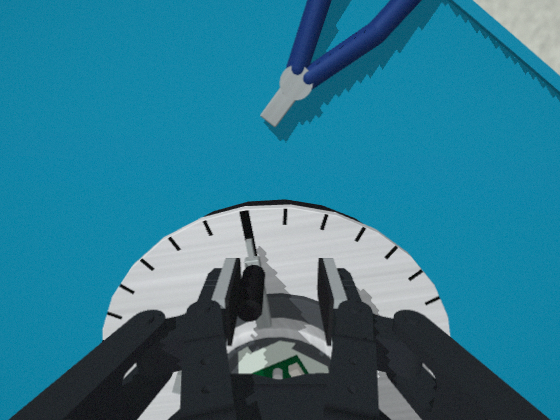

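```bash
python3 - <<'E'
from h import *
cal=vision.get_calibration("wrist")
p=cv2.imread("pics/s5_wrist.png")[:,:,::-1].astype(int).mean(2)
for v in range(212,264,4): print(v,p[v,236:266].astype(int))
def A(u,v,z):
    w=world(cal,u,v,z=z)[:2]-C;return np.hypot(*w).round(4),np.arctan2(w[1],w[0]).round(3)
for k in((250,240,.0455),(254.5,261,.0455),(245,212,.04),(249,236,.04)):print(k,A(*k))
E
```

```text
212 [210 208 203 141  12  20  19  10   3  19  16  12  83 170 200 199 201 202
 201 202 199 200 203 204 204 205 205 203 203 206]
216 [205 204 203 179 110   7  21  15  14  18  16   8   6  82 171 204 204 205
 204 203 201 201 204 204 206 203 206 204 206 204]
220 [205 206 210 204 164  77  20  11  11  19  14  11  12  11 160 208 207 210
 211 206 209 210 208 208 211 206 211 209 208 208]
224 [208 208 207 207 205 164  73  17  16  12  16  14  14  17   2 158 203 201
 204 204 204 205 204 205 203 204 202 204 204 206]
228 [205 203 205 206 208 209 150  40   8  16  17  16  17   8  23  44 161 208
 207 207 205 208 205 207 207 204 206 205 204 205]
232 [205 205 205 203 202 205 205 142  15   9  19  13  16  14   7   4  84 171
 205 203 205 200 203 202 201 202 202 201 199 201]
236 [202 203 203 201 202 203 202 202 142  19  16  10   9  16  17  16  16  84
 164 200 197 200 201 201 199 201 199 199 199 197]
240 [201 201 200 198 199 202 202 200 177 132 129 145 142 142 144 108  44  19
 157 202 205 204 206 208 206 205 203 204 204 204]
244 [204 206 206 205 202 205 203 202 203 187 164 152 150 153 152 126  78  37
  11 158 203 203 204 202 204 206 207 203 205 207]
248 [206 204 203 203 205 205 205 206 206 204 179 152 150 152 152 154 120  62
  22  81 168 170 142 141 141 139 176 199 201 201]
252 [200 203 201 200 202 202 203 204 203 204 206 176 151 153 152 152 142 109
  56  19  59 121 143 142 143 143 145 141 143 145]
256 [208 207 207 207 205 206 206 205 205 204 202 196 171 149 151 153 151 135
 147 130 123 136 126 133 138 141 139 139 140 178]
260 [ 31  35  28  24 154 200 199 202 180 158 150 147 150 150 152 158 165 169
 177 184 191 179 137  97 119 140 140 143 139 141]
(250, 240, 0.0455) (np.float64(0.0963), np.float64(0.715))
(254.5, 261, 0.0455) (np.float64(0.0837), np.float64(0.711))
(245, 212, 0.04) (np.float64(0.1104), np.float64(0.722))
(249, 236, 0.04) (np.float64(0.0964), np.float64(0.725))
```

The pointer lies on the mark, to within about 0.01 rad. Now I back off to centre the fingers round the knob, then lift.

```bash
python3 -m crank '[0,-2,0,-1.5,45, 0,-4.5,0,-3,45, 0,-7,0,-5,45, -0.6,-10.1,0,-7,45, -0.8,-11.5,0,-8,45, -0.8,-11.5,0,-8,45, -0.8,-11.5,0,-8,45, -0.8,-11.5,-5,-8,45, -0.8,-11.5,-15,-8,45, -0.8,-11.5,-25,-8,45]'
python3 -m crank '[0,0,-20,0,45, 0,0,-45,0,45, 0,0,-75,0,45, -25,0,-105,0,45, -60,0,-130,0,45, -100,0,-150,0,45, -140,0,-150,0,45, -180,0,-150,0,45, -200,0,-150,0,45, -200,0,-150,0,45]'
python3 chk.py e side top; python3 - <<'E'
from h import *
a=cv2.imread("pics/e_top.png")[175:295,260:385];b=cv2.imread("pics/e_side.png")[200:320,230:355]
cv2.imwrite("pics/e.png",cv2.resize(np.hstack([a,b]),(800,384),interpolation=cv2.INTER_CUBIC))
E
```

```text
time: 11.15
tool_pos: [0.6405, -0.032, 0.0838]
tool_rot: [0.0, 0.937, 0.348, 0.0]
contact_force: [0.2, 0.3, 0.1]
gripper_width: 0.45
time: 12.15
tool_pos: [0.4877, -0.164, 0.2343]
tool_rot: [0.001, 0.938, 0.347, 0.001]
contact_force: [0.7, 0.1, 0.5]
gripper_width: 0.455
0.7083306438390743 0.11880037067283172 -2.4214273779176096 [ 0.58931167  0.41388959 -0.51284238]
```

View pics/e.png

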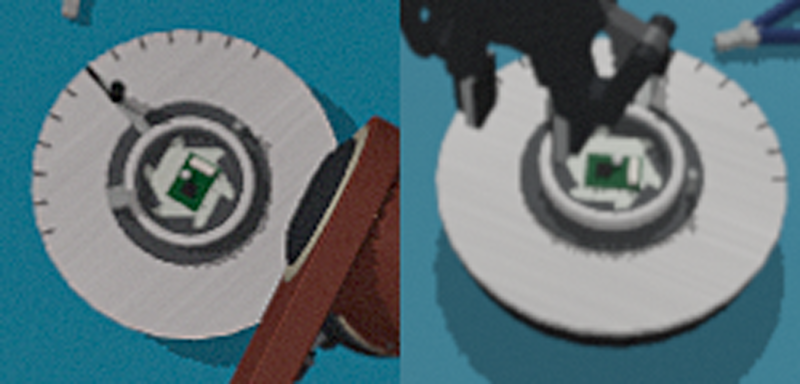

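The top view shows the pointer on the mark, with the knob at about (117,91), and the board unmoved. One last numeric check before I hand in.

```bash
python3 - <<'E'
from h import *
cal=vision.get_calibration("top")
w=world(cal,117/3.2+260,90/3.2+175,z=.0845)[:2]-C;a=np.arctan2(w[1],w[0]);print(np.hypot(*w),a)
if abs(a-.72)<.06: order.job_done();print("handed in",status.state()["time"])
E
```

```text
0.07711910592485248 0.7263040897642336
the job is handed in; nothing more can be done
the job is handed in; nothing more can be done
```

I pushed the iris lever to the square stop block, brought its pointer back to the long mark, moved the arm clear and handed the job in. No verdict was reported.

- **Open stop:** With the knob between the part-open fingertips, I swept it round until the force jumped from about 5 N to 15 N with less than 1 mm of further travel. The pictures showed the lever at the block. I inferred the open stop from these two signs and did not read the joint angle directly.
- **Pointer on the mark:** The wrist view put the pointer about 0.01 rad from the mark. After I backed off and lifted clear, the top view gave the knob at 0.726 rad and the mark at about 0.72 rad, against a limit of 0.05 rad. The knob's measured radius was 77 mm instead of 80 mm, which is within camera error.
- **Ring, board and other things:** The ring and board looked unmoved in the last pictures. The cutters' jaws, which were in the same views, also looked unmoved. I did not measure the spool and tin again, but the arm worked well away from both.
- **Robot:** It was clear at the end, with the fingertips about 0.23 m up and the contact force under 1 N. The last reading before hand-in was 12.15 s, against the 64 s limit.

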